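Kit two gas valves and park the tray

ROBOT

A 7-joint arm with a two-finger parallel gripper is mounted at the origin on the work surface. World frame = base frame: x ahead of the robot, y to its left, z up, the work surface at z = 0. Lengths are in m, angles in rad, forces in N, time in s.
With the tool pointing down it reaches from about 0.4 to 0.85 m from the base axis. Payload 10.4 kg.
Tool frame: the origin (TCP) lies between the finger pads; the fingertips stand 19 mm ahead of it and the grasp point (between the pads) is the TCP (manip.tips_ahead is the distance from the TCP to the fingertips, in m); z points along the fingers, y is the line along which they close (so a half turn about z gives the same grasp; the last joint's range is limited). The gripper opens to 85 mm and grips with 20 to 120 N. Pads are 22 mm wide; open, the fingers measure 114 mm over their backs; the gripper's body (76 mm by 85 mm) begins 54 mm behind the grasp point. The pads swing forward as they close: fully open they stand 13 mm farther back than shut.
Start: joints at [1.303, 0.332, -0.065, 1.46, 0.022, 1.35, -0.088], TCP at [0.151, -0.606, 0.25] pointing down, gripper open.
Joint ranges: [-2.6, 2.6], [-0.5, 2.12], [-1.47, 1.34], [0.16, 2.42], [-1.27, 4.41], [0.06, 2.06], [-2.6, 2.6]. Speed limits (rad/s): [2.22, 2.22, 2.79, 2.79, 3.14, 3.14, 3.14].

INTERFACE

Orientations are given as a unit quaternion [x, y, z, w].
In Python, from workcell import manip, viewer gives the robot as it stands.
- The arm moves only by the tool arm_command, never from a script. Its argument "series" is text: rows parted by semicolons, each of 5 numbers parted by spaces: the closure, from 0 (fully open) to 1 (shut), then the shift along the tool's x, y, z normalised to -1 to 1, where 1 is 0.4 m, then the turn about the tool's z normalised to -1 to 1, where 1 is 180 degrees. In form: jaw tx ty tz spin; .... A call has exactly 10 rows; each row shifts and turns the commanded pose from where the row before left it, along the tool's axes as they then stand; what a row does not reach is not made up. A row lasts 1/8 s, in which the tool goes at most 62.5 mm and 10.7 degrees, less where a joint would pass 70% of its speed; a pose out of reach is approached as far as the arm can. A call with a number of a shift or a turn outside -1 to 1 is refused whole. A call with a gripper value outside its range is refused whole. The fingers move at their own pace and stop on an object; "newtons" is the grip in N (left out, the last holds). Time passes only in rows, so rows that do not move let the fingers close, or fill a call up. It gives the time, the measured TCP pose, the force, the opening and the grip force at its end, in the units of the state.
- manip.get_obs(): the state, without advancing time (a new reading comes with each control period).
- viewer.camera(name): name is "scene" or "side" or "wrist"; returns a dict with "pixels" (420x560x3 uint8, red, green, blue), "intrinsics" (3x3 intrinsics, pixels), "D" ([k1, k2, p1, p2, k3] as OpenCV has them; the pictures are not rectified), "extrinsics" (4x4, takes a point from world to camera coordinates). Camera axes: x right, y up, looking along -z (the intrinsics and any distortion apply to the point x, -y, -z); pixel columns grow to the right and rows downward; lengths in m; the calibration is good to about 2 mm. A picture is of the moment at which its call begins. There is no depth.
- manip.hand_in(): hands the job in; it is judged then, once.
The state is a dict: "clock": time; "joint_pos": joint angles; "joint_velocities": joint speeds; "tau": joint torques, N m; "position": TCP position; "ee_rot": TCP orientation; "ft_force": force on the tool from outside, world axes, zero at the start; "torque": the same for the moment, N m; "grip_width": opening from 0.0 (shut) to 1.0 (fully open); "grasp_force": force on a finger pad.
Only numpy, scipy, OpenCV 4.12 (cv2) and the standard library are available. Lean on these libraries where they do the work, as an engineer would, in place of code of your own. Each camera call takes 0.05 s, during which the arm holds its last target. There are 200 camera calls.

TASK

Take the two gas valves off the sloping rack and set one in each compartment of the black tray, lying flat with the stem up and the brass inlet pointing squarely at the tray's red edge; set them down, do not drop them. Then slide the loaded tray along the bench, without lifting it, until it stands squarely inside the yellow tape outline, valves still in place. Leave the green canister, the orange screwdriver and the red bin where they are.

Things in the scene. Friction and masses are not known exactly. Their poses are not given: they have to be found in the camera images.
- valve_a: Gas valve: aluminium block 44 (x) by 36 (y) by 28 (z) mm, 150 g. Origin: centre of the block's underside. A brass inlet pipe (12 mm diameter, axis at z = 13 mm) sticks out of its +x end to x = 48 mm; a dark stem (10 mm diameter, at x = -6 mm) rises to z = 42 mm. Starts with its underside on the rack's sloping deck, inlet pointing uphill or downhill.
- valve_b: Second gas valve, identical to valve_a in shape and frame; it starts with its inlet turned the other way, on the other lane.
- valve_a_inlet (a point): Centre of the free end of valve_a's brass inlet (48, 0, 13 mm in the valve's frame).
- valve_b_inlet (a point): Centre of the free end of valve_b's brass inlet.
- rack: Fixed blue rack, 280 mm wide. Origin: at bench level, under it. Its deck rises 30 degrees towards the rack's +x. Lanes at y = +60 and -60 mm; the blocks rest against red pegs 14 mm high (20 mm gap for the inlet), undersides centred at about x = -31, z = 66 mm. Uprights at y = 138 and -138 mm.
- rail (a point): Middle of the round blue rail (12 mm diameter, along the rack's y) that crosses above both lanes, uphill of the block centres. It blocks a gripper coming straight down: lean the tool about 30 degrees, square to the deck.
- tray: Loose black tray, 110 (x) by 175 (y) by 14 (z) mm, mass about 0.5 kg, standing flat on the bench. Origin: centre of its underside. Floor 4 mm thick, walls 5 mm, a 5 mm divider at y = 0: two compartments 100 by 80 mm, centred at y = +-42.5 mm, 10 mm deep. The red edge is the wall at +x.
- spot: Outline of yellow tape on the bench, clear inside 140 (x) by 205 (y) mm (15 mm more than the tray all round), tape 18 mm wide. Origin: its centre, at bench level; the tray's x and y axes should lie along its own, and its origin over this one.
- canister: Bystander: green can, 60 mm diameter, 130 mm tall. Origin: centre of its underside.
- driver: Bystander: screwdriver with orange handle, about 200 mm long, lying on the bench on the robot's side.
- cup_bin: Bystander: red open bin, 90 by 130 by 50 mm. Origin: centre of its underside.
Not all that is in view belongs to the job. What is shaped like the valve_b but turquoise is not meant.

How it is judged:
On the way, in this order (a step that is already met when the one before it is completed fails the run):
1. one valve lies flat in each tray compartment, stem up, inlet to the red edge ((((y of valve_a in the frame of tray between 0.015 and 0.068 m and z of valve_a in the frame of tray between 0 and 0.009 m and angle between valve_a's own z axis and vertical below 0.1 rad and x of valve_a_inlet in the frame of tray between 0.012 and 0.055 m and angle between the x axis of valve_a and the x axis of tray, either way round below 0.26 rad) and (y of valve_b in the frame of tray between -0.068 and -0.015 m and z of valve_b in the frame of tray between 0 and 0.009 m and angle between valve_b's own z axis and vertical below 0.1 rad and x of valve_b_inlet in the frame of tray between 0.012 and 0.055 m and angle between the x axis of valve_b and the x axis of tray, either way round below 0.26 rad)) or ((y of valve_a in the frame of tray between -0.068 and -0.015 m and z of valve_a in the frame of tray between 0 and 0.009 m and angle between valve_a's own z axis and vertical below 0.1 rad and x of valve_a_inlet in the frame of tray between 0.012 and 0.055 m and angle between the x axis of valve_a and the x axis of tray, either way round below 0.26 rad) and (y of valve_b in the frame of tray between 0.015 and 0.068 m and z of valve_b in the frame of tray between 0 and 0.009 m and angle between valve_b's own z axis and vertical below 0.1 rad and x of valve_b_inlet in the frame of tray between 0.012 and 0.055 m and angle between the x axis of valve_b and the x axis of tray, either way round below 0.26 rad)))), for 0.2 s.
2. the loaded tray stands inside the tape outline ((((y of valve_a in the frame of tray between 0.015 and 0.068 m and z of valve_a in the frame of tray between 0 and 0.009 m and angle between valve_a's own z axis and vertical below 0.1 rad and x of valve_a_inlet in the frame of tray between 0.012 and 0.055 m and angle between the x axis of valve_a and the x axis of tray, either way round below 0.26 rad) and (y of valve_b in the frame of tray between -0.068 and -0.015 m and z of valve_b in the frame of tray between 0 and 0.009 m and angle between valve_b's own z axis and vertical below 0.1 rad and x of valve_b_inlet in the frame of tray between 0.012 and 0.055 m and angle between the x axis of valve_b and the x axis of tray, either way round below 0.26 rad)) or ((y of valve_a in the frame of tray between -0.068 and -0.015 m and z of valve_a in the frame of tray between 0 and 0.009 m and angle between valve_a's own z axis and vertical below 0.1 rad and x of valve_a_inlet in the frame of tray between 0.012 and 0.055 m and angle between the x axis of valve_a and the x axis of tray, either way round below 0.26 rad) and (y of valve_b in the frame of tray between 0.015 and 0.068 m and z of valve_b in the frame of tray between 0 and 0.009 m and angle between valve_b's own z axis and vertical below 0.1 rad and x of valve_b_inlet in the frame of tray between 0.012 and 0.055 m and angle between the x axis of valve_b and the x axis of tray, either way round below 0.26 rad))) and x of tray in the frame of spot between -0.018 and 0.018 m and y of tray in the frame of spot between -0.018 and 0.018 m and angle between the x axis of tray and the x axis of spot, either way round below 0.2 rad and height (world z) of tray below 0.004 m and angle between tray's own z axis and vertical below 0.05 rad), for 0.2 s.
At the end, for the whole second after the job is handed in: One valve in each compartment of the tray, flat on its floor (within 0.1 rad), stem up, inlet towards the red edge (within 15 degrees), released; the tray flat on the bench, its centre within 18 mm of the outline's centre along each of the outline's axes and square to it within 0.2 rad; all at rest (all of step 2 and linear speed of each of tray, valve_a, valve_b below 0.02 m/s); the robot touches nothing.
It fails at once if the tray is lifted (its underside more than 15 mm over the bench) (height (world z) of tray above 0.015 m).
It fails at once if a valve is dropped into the tray (over 0.6 m/s within 35 mm of the tray's base height) (linear speed of valve_a above 0.6 m/s and horizontal distance between valve_a and tray below 0.09 m and height (world z) of valve_a below 0.035 m).
It fails at once if a valve is dropped into the tray (over 0.6 m/s within 35 mm of the tray's base height) (linear speed of valve_b above 0.6 m/s and horizontal distance between valve_b and tray below 0.09 m and height (world z) of valve_b below 0.035 m).
It fails at once if the green canister, the screwdriver or the red bin is moved by more than 25 mm (distance of any of canister, driver, cup_bin from where it was at the start of the episode above 0.025 m).
It also fails if it takes over 72 s, if anything falls off the work surface, if the arm or the gripper's body presses on something with over 40 N, if the wrist force passes 120 N, or if a joint passes its speed limit or range.

## Working session

There is one attempt and no reset: what is moved stays moved. The work goes in short steps, Python scripts to look and compute and a tool call to move; the robot and the scene stay as the last step left them, time stands still between calls to the robot, and variables do not carry over. Pictures are saved under pics/ and viewed, at most 10 in all, crops included, and the job is handed in when it is done.

Besides the shell and the picture viewer there is one more tool, called after ">>>" as name(argument=value, ...) on one line, values as JSON. arm_command: Moves the arm, as the interface text tells. Scaled input: -1 to 1 covers 0.4 m each way for a shift and 180 degrees each way for a turn. Its arguments: {"type":"object","properties":{"series":{"type":"string"},"newtons":{"type":"number"}},"required":["series"]}

```bash
mkdir -p pics; ls; python3 - <<'E'
from workcell import manip, viewer
import cv2,numpy as np
o=manip.get_obs(); print(o)
ims=[]
for n in ["scene","side"]:
    c=viewer.camera(n); print(n,c["intrinsics"].tolist() if hasattr(c["intrinsics"],'tolist') else c["intrinsics"],c["D"],np.round(c["extrinsics"],4).tolist())
    np.savez(f"{n}0.npz",**{k:np.array(v) for k,v in c.items()})
    cv2.imwrite(f"pics/{n}0.png",np.array(c["pixels"])[:,:,::-1])
c=viewer.camera("wrist");np.savez("wrist0.npz",**{k:np.array(v) for k,v in c.items()})
print(c["intrinsics"],np.round(c["extrinsics"],4))
E
```

```text
pics
{'clock': 0.0, 'joint_pos': array([ 1.30338573,  0.33286064, -0.06467428,  1.46096048,  0.02160651,
        1.34993758, -0.08851435]), 'joint_velocities': array([ 1.10259085e-03,  4.33637024e-04,  6.18365861e-04, -8.64524277e-05,
        1.40764531e-03,  1.27876121e-03,  3.42434080e-04]), 'tau': array([-1.20097655e-03, -6.25448298e+01,  4.81948885e-02, -3.91598904e+01,
        1.60377729e-02,  1.00644995e-02, -3.34780839e-05]), 'position': array([ 0.15137113, -0.60601259,  0.24951374]), 'ee_rot': array([ 9.92518519e-01,  1.22091968e-01, -1.32143339e-04, -7.23290727e-04]), 'ft_force': array([-0.32707802, -0.2278578 ,  0.66745868]), 'torque': array([0.00356254, 0.02715979, 0.00359328]), 'grasp_force': 0.0, 'grip_width': 1.0025816974253623}
scene [[475.88071850695536, 0.0, 271.63506590615026], [0.0, 475.88071850695536, 204.41207515715018], [0.0, 0.0, 1.0]] [-0.00604964  0.          0.          0.          0.        ] [[0.6109, 0.7917, -0.0074, -0.3938], [-0.6692, 0.5213, 0.5296, 0.2705], [0.4231, -0.3186, 0.8482, -1.4516], [0.0, 0.0, 0.0, 1.0]]
side [[439.80759672705904, 0.0, 270.7230861739625], [0.0, 439.80759672705904, 212.51136794641036], [0.0, 0.0, 1.0]] [-0.13101725  0.          0.          0.          0.        ] [[0.9626, -0.2709, -0.0081, -0.5102], [0.214, 0.7413, 0.6361, -0.2485], [-0.1663, -0.614, 0.7715, -0.9116], [0.0, 0.0, 0.0, 1.0]]
[[364.60553613   0.         278.35647998]
 [  0.         364.60553613 211.0785804 ]
 [  0.           0.           1.        ]] [[ 0.2409 -0.9706 -0.001  -0.6241]
 [ 0.9304  0.2312 -0.2843  0.0357]
 [ 0.2761  0.0675  0.9587 -0.379 ]
 [ 0.      0.      0.      1.    ]]
```

View pics/scene0.png

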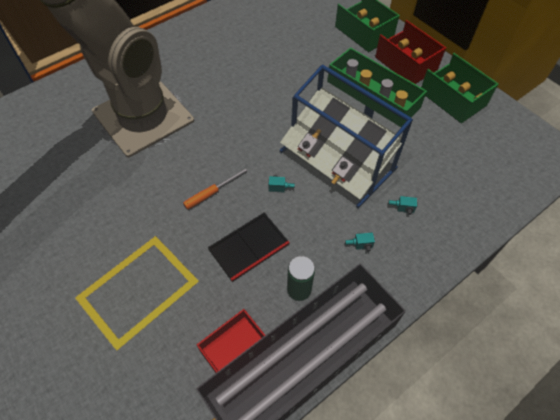

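View pics/side0.png

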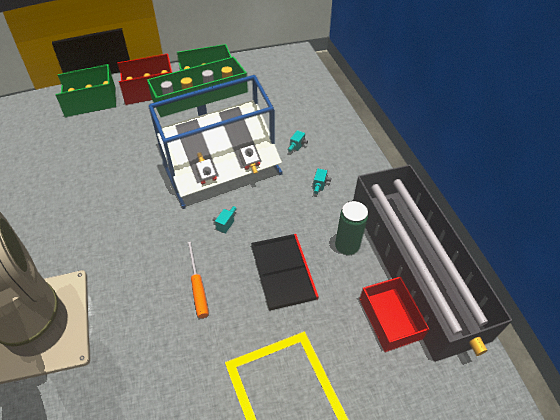

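The scene view shows the rack at about (345,130), with two aluminium valves at (308,145) and (342,167). The tray is at (248,246) with its red edge lower right, and the tape is at (137,290). The side view shows the same valves at (207,172) and (249,155). There are three turquoise look-alikes loose on the bench, at scene (280,184), (404,203) and (362,240). They are not meant, because the real valves are aluminium with brass inlets and sit on the rack. I'll confirm this in an enlarged crop.

```bash
cat > h.py <<'E'
import numpy as np,cv2
from scipy.optimize import least_squares
from scipy.spatial.transform import Rotation as R
F=np.diag([1,-1,-1.])
def load(f): return dict(np.load(f))
def proj(c,P):
    E=c["extrinsics"];P=np.atleast_2d(P)
    pc=(P@E[:3,:3].T+E[:3,3])@F
    return cv2.projectPoints(pc,np.zeros(3),np.zeros(3),c["intrinsics"],c["D"])[0].reshape(-1,2)
def ray(c,uv):
    n=cv2.undistortPoints(np.array(uv,float).reshape(-1,1,2),c["intrinsics"],c["D"]).reshape(-1,2)
    d=np.c_[n,np.ones(len(n))]@F@c["extrinsics"][:3,:3]
    return -c["extrinsics"][:3,:3].T@c["extrinsics"][:3,3],d
def onz(c,uv,z):
    o,d=ray(c,uv); return o+d*((z-o[2])/d[:,2])[:,None]
def tri(obs): # [(cam,uv)..]
    A=[];b=[]
    for c,uv in obs:
        o,d=ray(c,[uv]);d=d[0]/np.linalg.norm(d[0]);M=np.eye(3)-np.outer(d,d);A.append(M);b.append(M@o)
    return np.linalg.lstsq(np.vstack(A),np.hstack(b),rcond=None)[0]
E
python3 - <<'E'
from h import *
s=load("scene0.npz");d=load("side0.npz")
a=s["pixels"][60:205,270:415,::-1];b=d["pixels"][70:215,140:285,::-1]
r=lambda x:cv2.resize(x,(400,400),interpolation=cv2.INTER_CUBIC)
cv2.imwrite("pics/rack.png",np.hstack([r(a),r(b)]))
a=s["pixels"][210:350,70:310,::-1];b=d["pixels"][225:420,210:350,::-1]
cv2.imwrite("pics/tray.png",np.hstack([cv2.resize(a,None,fx=2.1,fy=2.1,interpolation=2)[:294],cv2.resize(b,None,fx=2.1,fy=2.1,interpolation=2)[:294]]))
# yellow and red-edge masks
print("tray",onz(s,[(209,246),(265,215),(288,243),(233,277)],.014).round(3).tolist())
print("spot outer",onz(s,[(77,297),(156,239),(197,282),(119,345)],0).round(3).tolist())
print("can",onz(s,[(301,267)],.13).round(3),"driver",onz(s,[(186,204),(246,170)],.015).round(3).tolist(),"bin",onz(s,[(198,345),(240,312),(268,338)],.05).round(3).tolist())
print("base",onz(s,[(140,110)],0),"rackvalves",onz(s,[(308,145),(342,167)],.09).round(3))
print("turq",onz(s,[(280,184),(404,203),(362,240)],.02).round(3))
E
```

```text
tray [[0.502, -0.089, 0.014], [0.517, 0.077, 0.014], [0.618, 0.073, 0.014], [0.608, -0.09, 0.014]]
spot outer [[0.415, -0.414, 0.0], [0.395, -0.184, 0.0], [0.559, -0.165, 0.0], [0.58, -0.389, 0.0]]
can [[0.726 0.019 0.13 ]] driver [[0.361, -0.069, 0.015], [0.369, 0.123, 0.015]] bin [[0.706, -0.248, 0.05], [0.702, -0.133, 0.05], [0.787, -0.119, 0.05]]
base [[-0.02592856  0.00543244  0.        ]] rackvalves [[0.451 0.273 0.09 ]
 [0.561 0.296 0.09 ]]
turq [[0.467 0.166 0.02 ]
 [0.716 0.387 0.02 ]
 [0.728 0.223 0.02 ]]
```

View pics/rack.png

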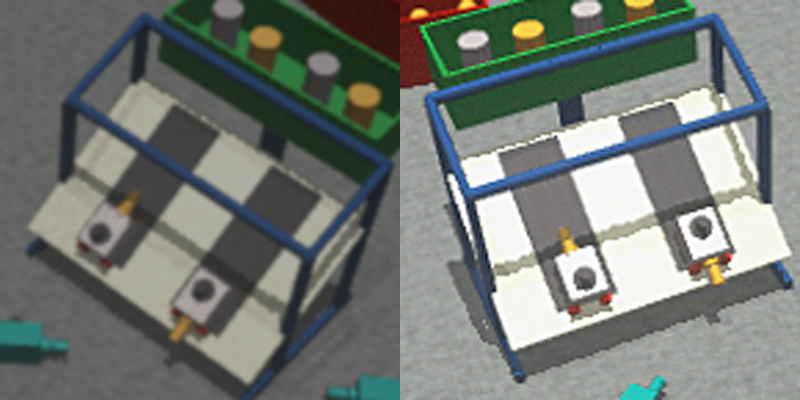

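View pics/tray.png

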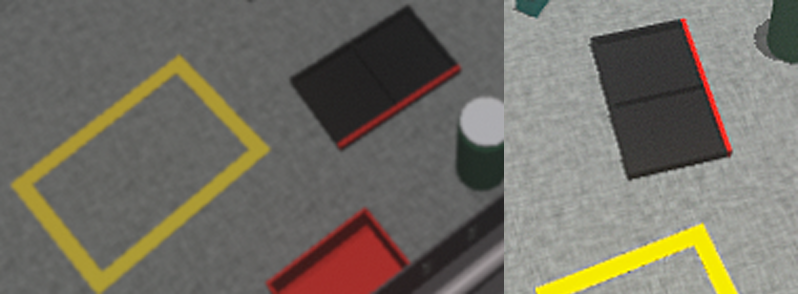

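The crops confirm two aluminium valves with brass inlets on the rack lanes. The near one has its inlet uphill (scene stem about (306,144)) and the far one has its inlet downhill (scene stem about (343,165)). The turquoise ones lie on the bench and don't fit. Next I'll triangulate.

```bash
python3 - <<'E'
from h import *
s=load("scene0.npz");d=load("side0.npz");k=145/400
S=lambda p:(270+(p[0]+.5)*k-.5,60+(p[1]+.5)*k-.5)
D=lambda p:(140+(p[0]+.5)*k-.5,70+(p[1]+.5)*k-.5)
pts=dict(v1stem=((100,232),(184,277)),v1tip=((134,194),(165,230)),v2stem=((203,289),(301,227)),v2tip=((178,336),(316,281)),
 railL=((70,100),(66,190)),railR=((308,255),(365,103)),brailL=((145,17),(30,98)),brailR=((390,165),(315,18)),
 deckL=((29,230),(106,349)),deckR=((243,365),(392,255)))
P={}
for n,(a,b) in pts.items():
    p=P[n]=tri([(s,S(a)),(d,D(b))])
    print(n,p.round(4),"res px",np.abs(np.r_[proj(s,p)[0]-S(a),proj(d,p)[0]-D(b)]).max().round(1))
y=P["railL"]-P["railR"];print("rail yaw of rack y",np.degrees(np.arctan2(y[1],y[0])),np.linalg.norm(y))
for v in("v1","v2"):
    t=P[v+"tip"]-P[v+"stem"];print(v,np.linalg.norm(t),"yaw",np.degrees(np.arctan2(t[1],t[0])),"pitch",np.degrees(np.arcsin(t[2]/np.linalg.norm(t))))
# tray corners side (crop 2.1x from (210,225)), right part offset 504
T=lambda p:(210+(p[0]+.5-504)/2.1-.5,225+(p[1]+.5)/2.1-.5)
Q=lambda p:(70+(p[0]+.5)/2.1-.5,210+(p[1]+.5)/2.1-.5)
for a,b in [((290,79),(590,38)),((408,7),(684,19)),((460,68),(732,154)),((341,149),(628,180))]:
    print("tray",tri([(s,Q(a)),(d,T(b))]).round(4),onz(s,[Q(a)],.014).round(4),onz(d,[T(b)],.014).round(4))
hs=cv2.cvtColor(s["pixels"],cv2.COLOR_RGB2HSV);m=cv2.inRange(hs,(20,120,90),(35,255,255));m[:,:60]=0;m[:230]=0;m[350:]=0;m[:,210:]=0
cs=sorted(cv2.findContours(m,cv2.RETR_CCOMP,2)[0],key=cv2.contourArea)[-2:]
for c in cs:
    ap=cv2.approxPolyDP(c,6,True).reshape(-1,2);w=onz(s,ap,0)[:,:2];r=cv2.minAreaRect((onz(s,c.reshape(-1,2),0)[:,:2]*1000).astype(np.float32));print("spot",ap.tolist(),w.round(4).tolist(),r)
E
```

```text
v1stem [0.4425 0.2733 0.0877] res px 0.2
v1tip [0.4356 0.3212 0.1039] res px 0.4
v2stem [0.558  0.3023 0.0929] res px 0.1
v2tip [0.5634 0.2725 0.0489] res px 0.3
railL [0.3593 0.2995 0.187 ] res px 1.3
railR [0.6319 0.342  0.1886] res px 0.5
brailL [0.3421 0.4041 0.2145] res px 0.2
brailR [0.6146 0.4539 0.2112] res px 0.4
deckL [0.3621 0.2502 0.0364] res px 1.5
deckR [0.636  0.2837 0.0613] res px 2.6
rail yaw of rack y -171.13811416183887 0.2759658291771832
v1 0.05099933017648425 yaw 98.14646061591331 pitch 18.451342022057993
v2 0.053409420286275724 yaw -79.75601283453759 pitch -55.43191033025635
tray [ 0.5192 -0.0699  0.1422] [[ 0.5037 -0.0938  0.014 ]] [[0.504  0.0814 0.014 ]]
tray [0.5784 0.02   0.128 ] [[0.5104 0.0785 0.014 ]] [[0.6134 0.0775 0.014 ]]
tray [ 0.6178  0.019  -0.0557] [[0.6171 0.0762 0.014 ]] [[ 0.6082 -0.1007  0.014 ]]
tray [ 0.5311 -0.0427 -0.1558] [[ 0.6147 -0.0973  0.014 ]] [[ 0.4979 -0.0995  0.014 ]]
spot [[155, 245], [188, 281], [118, 339], [85, 297]] [[0.408, -0.1944], [0.5437, -0.1806], [0.566, -0.3842], [0.4264, -0.399]] ((485.3874816894531, -289.5588073730469), (144.5409698486328, 209.0045623779297), 6.5127363204956055)
spot [[155, 236], [76, 297], [116, 349], [197, 281]] [[0.3853, -0.1811], [0.4131, -0.4162], [0.5836, -0.3986], [0.5572, -0.1631]] ((485.40350341796875, -289.6197509765625), (176.38778686523438, 241.3369903564453), 6.527624607086182)
```

```bash
cat > plan.py <<'E'
# plan.py: prints rows from the current pose to a world goal (x,y,z,psi=world angle of tool x, deg)
from h import *
from workcell import manip
def now():
    o=manip.get_obs();x=R.from_quat(o["ee_rot"]).apply([1,0,0])
    return np.r_[o["position"],np.degrees(np.arctan2(x[1],x[0]))],o
def rows(goals,jaw,start=None,pad=10):
    """goals: list of (x,y,z,psi,nrows)"""
    p=now()[0] if start is None else np.array(start,float);out=[]
    for *g,n in goals:
        d=(np.array(g)-p);d[3]=(d[3]+180)%360-180;d/=n
        for _ in range(n):
            a=np.radians(p[3]);c,s=np.cos(a),np.sin(a)
            t=np.array([d[0]*c+d[1]*s,d[0]*s-d[1]*c,-d[2]])/.4
            t=t.round(3);sp=round(-d[3]/180,3);out.append("%g %g %g %g %g"%(jaw,*(t+0),sp))
            t*=.4;p=p+[t[0]*c+t[1]*s,t[0]*s-t[1]*c,-t[2],-sp*180]
    while len(out)%10: out.append("%g 0 0 0 0"%jaw)
    for i in range(0,len(out),10): print("; ".join(out[i:i+10]))
E
python3 - <<'E'
from plan import *
rows([(.48,-.28,.30,50,10),(.512,.217,.28,98.9,9)],0)
E
```

```text
0 0.099 -0.059 -0.013 -0.02; 0 0.103 -0.053 -0.013 -0.02; 0 0.106 -0.046 -0.013 -0.02; 0 0.109 -0.04 -0.013 -0.02; 0 0.111 -0.033 -0.013 -0.02; 0 0.113 -0.026 -0.013 -0.02; 0 0.114 -0.018 -0.013 -0.02; 0 0.115 -0.011 -0.013 -0.02; 0 0.116 -0.004 -0.013 -0.02; 0 0.116 0.003 -0.013 -0.02
0 0.111 -0.082 0.006 -0.03; 0 0.119 -0.071 0.006 -0.03; 0 0.125 -0.059 0.006 -0.03; 0 0.13 -0.047 0.006 -0.03; 0 0.134 -0.035 0.006 -0.03; 0 0.136 -0.022 0.006 -0.03; 0 0.138 -0.009 0.006 -0.03; 0 0.138 0.004 0.006 -0.03; 0 0.137 0.017 0.006 -0.03; 0 0 0 0 0
```

>>> arm_command(series="0 0.099 -0.059 -0.013 -0.02; 0 0.103 -0.053 -0.013 -0.02; 0 0.106 -0.046 -0.013 -0.02; 0 0.109 -0.04 -0.013 -0.02; 0 0.111 -0.033 -0.013 -0.02; 0 0.113 -0.026 -0.013 -0.02; 0 0.114 -0.018 -0.013 -0.02; 0 0.115 -0.011 -0.013 -0.02; 0 0.116 -0.004 -0.013 -0.02; 0 0.116 0.003 -0.013 -0.02")

```text
clock: 1.4
position: [0.4806, -0.2788, 0.3024]
ee_rot: [0.906, 0.424, -0.0, 0.0]
ft_force: [0.5, -0.5, 0.3]
grip_width: 0.996
grasp_force: 0.0
```

>>> arm_command(series="0 0.111 -0.082 0.006 -0.03; 0 0.119 -0.071 0.006 -0.03; 0 0.125 -0.059 0.006 -0.03; 0 0.13 -0.047 0.006 -0.03; 0 0.134 -0.035 0.006 -0.03; 0 0.136 -0.022 0.006 -0.03; 0 0.138 -0.009 0.006 -0.03; 0 0.138 0.004 0.006 -0.03; 0 0.137 0.017 0.006 -0.03; 0 0 0 0 0")

```text
clock: 2.65
position: [0.5111, 0.2214, 0.2802]
ee_rot: [0.649, 0.761, 0.0, -0.001]
ft_force: [0.2, -0.3, -0.9]
grip_width: 1.001
grasp_force: 0.0
```

```bash
python3 - <<'E'
from plan import *
from workcell import viewer
print(now()[0].round(4))
c=viewer.camera("wrist");np.savez("wrist1.npz",**{k:np.array(v) for k,v in c.items()})
cv2.imwrite("pics/wrist1.png",cv2.resize(c["pixels"][:,:,::-1],(800,600),interpolation=2))
rows([(.512+.04,.217-.05,.24,98.9,3),(.535,-.02,.24,90,6)],0)
E
```

```text
[ 0.5111  0.2214  0.2802 99.123 ]
0 -0.048 0.026 0.034 -0; 0 -0.048 0.026 0.034 -0; 0 -0.048 0.026 0.034 -0; 0 -0.076 -0.019 0 0.008; 0 -0.076 -0.017 0 0.008; 0 -0.077 -0.015 0 0.008; 0 -0.077 -0.013 0 0.008; 0 -0.077 -0.011 0 0.008; 0 -0.077 -0.009 0 0.008; 0 0 0 0 0
```

View pics/wrist1.png

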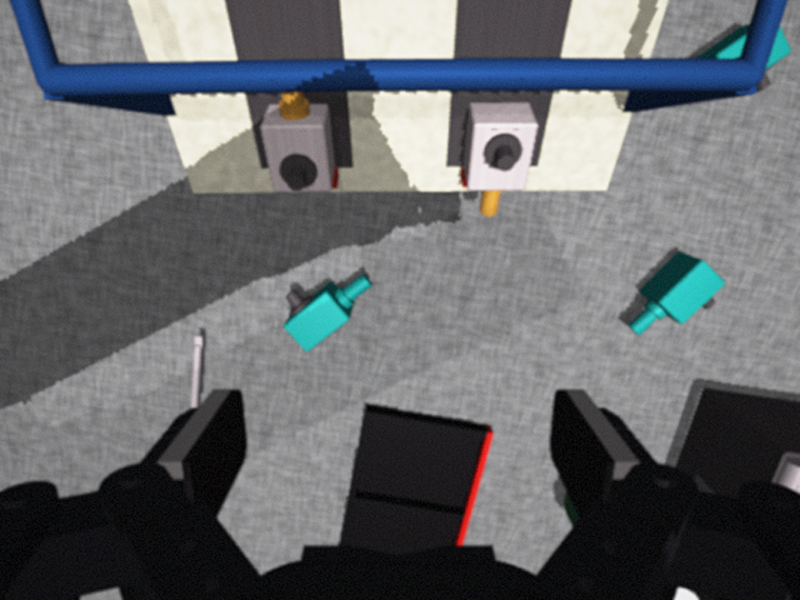

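The wrist view shows both valves below the blue rail. V1 has its stem at (298,172) with the inlet uphill, and V2 has its stem at (503,152) with the inlet downhill at (490,210). I'll take a lower, offset view for parallax.

>>> arm_command(series="0 0 0.025 0.05 0; 0 0 0.025 0.05 0; 0 0 0.025 0.05 0; 0 0 0.025 0.05 0; 0 0 0 0 0; 0 0 0 0 0; 0 0 0 0 0; 0 0 0 0 0; 0 0 0 0 0; 0 0 0 0 0")

```text
clock: 3.95
position: [0.5523, 0.2224, 0.2008]
ee_rot: [0.652, 0.758, 0.0, 0.0]
ft_force: [-0.3, 0.4, -0.0]
grip_width: 0.996
grasp_force: 0.0
```

```bash
python3 - <<'E'
from plan import *
from workcell import viewer
print(now()[0].round(4))
c=viewer.camera("wrist");np.savez("wrist2.npz",**{k:np.array(v) for k,v in c.items()})
a=load("wrist1.npz")["pixels"][30:163,170:392,::-1];b=c["pixels"][:,:,::-1]
a=cv2.resize(a,None,fx=3.6,fy=2*1.8,interpolation=2)[:480]
np.save("x.npy",b)
cv2.imwrite("pics/w12.png",np.vstack([a[:,:799][:300*1] if 0 else cv2.resize(a,(799,479))[:300+0] if 0 else a[:,:799]])[:600])
cv2.imwrite("pics/w2.png",cv2.resize(b,(800,600),interpolation=2))
print(a.shape)
E
```

```text
[ 0.5523  0.2224  0.2008 98.6225]
(479, 799, 3)
```

View pics/w12.png

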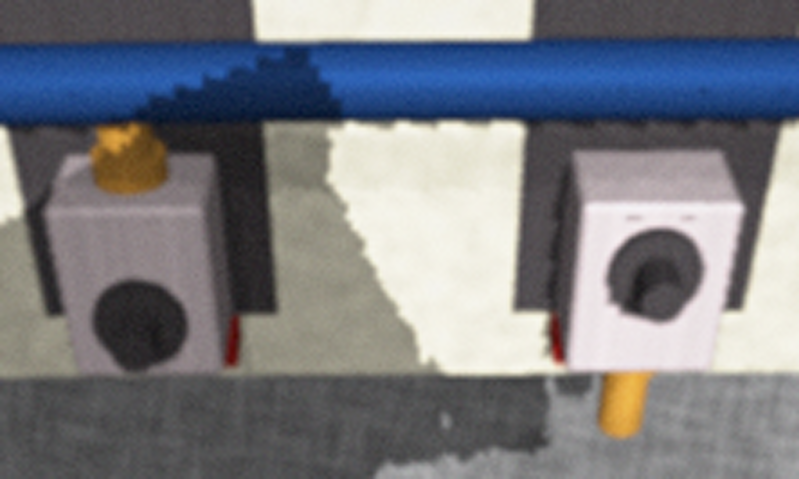

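View pics/w2.png

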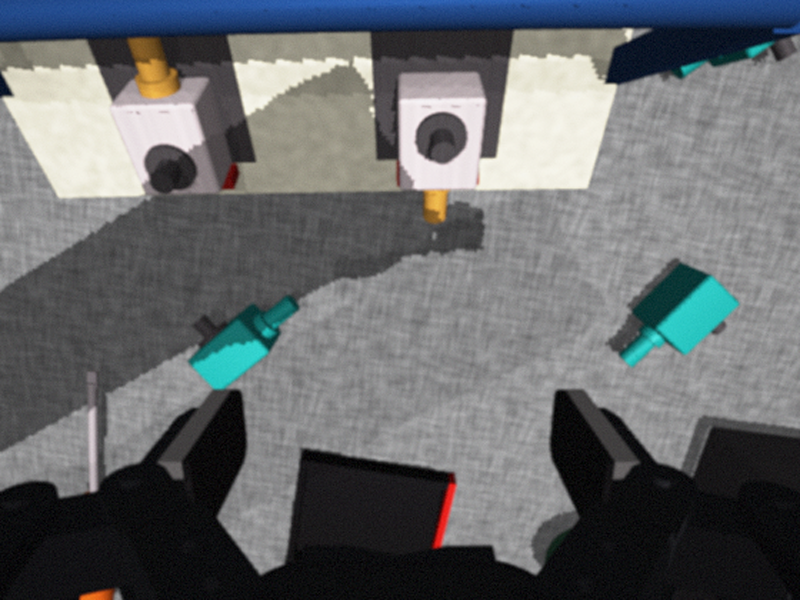

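```bash
cat >> h.py <<'E'
def fitvalve(obs,p0):
    """obs: (cam,uv,valve point); p: x,y,z,yaw,pitch(deg, inlet up +)"""
    def pose(p): return R.from_euler("ZY",[p[3],-p[4]],degrees=True)
    def f(p): return np.concatenate([(proj(c,pose(p).apply(P)+p[:3])[0]-uv) for c,uv,P in obs])
    r=least_squares(f,p0,x_scale=[.01,.01,.01,3,3],loss="soft_l1");return r.x,np.abs(f(r.x)).round(1)
E
python3 - <<'E'
from plan import *
w1=load("wrist1.npz");w2=load("wrist2.npz");s=load("scene0.npz");d=load("side0.npz")
A=lambda p:np.array([170+(p[0]+.5)/3.6-.5,30+(p[1]+.5)/3.6-.5])
B=lambda p:np.array([(p[0]+.5)/1.42857-.5,(p[1]+.5)/1.42857-.5])
def ob(u,LUt,RUt,LUb,RUb,LDt,RDt,cam,T):
    # u=+1 inlet uphill; image left= rack +y
    x=.022*u;y=.018*u
    return [(cam,T(q),np.array(P)) for q,P in [(LUt,(x,y,.028)),(RUt,(x,-y,.028)),(LUb,(x,y,0)),(RUb,(x,-y,0)),(LDt,(-x,y,.028)),(RDt,(-x,-y,.028))]]
o1=ob(1,(47,210),(207,210),(63,158),(214,155),(76,371),(227,371),w1,A)+ob(1,(112,110),(193,108),(128,79),(208,79),(143,195),(222,192),w2,B)
o2=ob(-1,(580,205),(743,205),(573,152),(722,152),(566,370),(717,370),w1,A)+ob(-1,(398,103),(486,102),(399,74),(480,73),(398,187),(480,187),w2,B)
v1,r1=fitvalve(o1,[.44,.29,.06,99,30]);v2,r2=fitvalve(o2,[.56,.31,.06,-81,-30])
print(v1.round(4),r1.mean(),r1.max());print(v2.round(4),r2.mean(),r2.max())
# rail: left/right ends in wrist1 full picture (scale 1.4286), and scene/side
L=tri([(w1,B((50,80))),(s,(270+70*.3625,60+100*.3625)),(d,(140+66*.3625,70+190*.3625))])
Rr=tri([(w1,B((755,74))),(s,(270+308*.3625,60+255*.3625)),(d,(140+365*.3625,70+103*.3625))])
print("rail",L.round(4),Rr.round(4),[ (proj(w1,q)[0]*1.4286).round(0) for q in (L,Rr)])
m=(L+Rr)/2;y=(L-Rr)[:2];y/=np.linalg.norm(y);h=np.array([y[1],-y[0]])
print("h",h, "h angle",np.degrees(np.arctan2(h[1],h[0])),"rail-v h:",h@(m[:2]-v1[:2]),h@(m[:2]-v2[:2]),"lane",y@(v1[:2]-m[:2]),y@(v2[:2]-m[:2]))
# rail centre in wrist1 mid at z .185 and .19
for z in(.18,.185,.19): q=onz(w1,[A((400,82))],z)[0];print(z,h@(q[:2]-v1[:2]))
E
```

```text
[4.38900e-01 2.91100e-01 6.11000e-02 9.94238e+01 3.18011e+01] 1.1375 2.9
[ 5.58600e-01  3.10800e-01  5.78000e-02 -8.04407e+01 -3.06266e+01] 0.9250000000000002 2.5
rail [0.3605 0.2985 0.1869] [0.6327 0.343  0.1871] [array([49., 78.]), array([754.,  74.])]
h [-0.16112444  0.9869341 ] h angle 99.27216877559724 rail-v h: 0.019988040293456952 0.019837535775721418 lane 0.06173454860244362 -0.05955193349690565
0.18 0.0202304264281036
0.185 0.01959513471550067
0.19 0.01895984300289769
```

V2 first: descend downhill of the rail, then slide in uphill.

```bash
python3 - <<'E'
from plan import *
rows([(.5675,.2565,.15,99.4,5),(.5675,.2565,.078,99.4,5),(.5643,.2765,.077,99.4,9)],0)
E
```

```text
0 0.016 0.01 0.025 -0.001; 0 0.016 0.01 0.025 -0.001; 0 0.016 0.01 0.025 -0.001; 0 0.016 0.01 0.025 -0.001; 0 0.016 0.01 0.025 -0.001; 0 0 0 0.036 0; 0 0 0 0.036 0; 0 0 0 0.036 0; 0 0 0 0.036 0; 0 0 0 0.036 0
0 0.005 0 0 0; 0 0.005 0 0 0; 0 0.005 0 0 0; 0 0.005 0 0 0; 0 0.005 0 0 0; 0 0.005 0 0 0; 0 0.005 0 0 0; 0 0.005 0 0 0; 0 0.005 0 0 0; 0 0 0 0 0
```

>>> arm_command(series="0 0.016 0.01 0.025 -0.001; 0 0.016 0.01 0.025 -0.001; 0 0.016 0.01 0.025 -0.001; 0 0.016 0.01 0.025 -0.001; 0 0.016 0.01 0.025 -0.001; 0 0 0 0.036 0; 0 0 0 0.036 0; 0 0 0 0.036 0; 0 0 0 0.036 0; 0 0 0 0.036 0")

```text
clock: 5.25
position: [0.5671, 0.257, 0.0777]
ee_rot: [0.646, 0.763, -0.0, 0.0]
ft_force: [0.7, -0.3, -0.1]
grip_width: 1.0
grasp_force: 0.0
```

>>> arm_command(series="0 0.005 0 0 0; 0 0.005 0 0 0; 0 0.005 0 0 0; 0 0.005 0 0 0; 0 0.005 0 0 0; 0 0.005 0 0 0; 0 0.005 0 0 0; 0 0.005 0 0 0; 0 0.005 0 0 0; 0 0 0 0 0")

```text
clock: 6.5
position: [0.564, 0.2751, 0.0787]
ee_rot: [0.646, 0.763, 0.0, 0.0]
ft_force: [-0.2, -0.2, -0.1]
grip_width: 1.003
grasp_force: 0.0
```

```bash
python3 - <<'E'
from plan import *
p,o=now();print(p.round(4),o["ft_force"].round(1),o["torque"].round(2))
g=(.5631,.2838,.0765,99.4)
rows([(*g,6)],0)
h=np.array([-.161,.987]);print(h@(p[:2]-[.5586,.3108]),np.array([.987,.161])@(p[:2]-[.5586,.3108]))
E
```

```text
[5.64000e-01 2.75100e-01 7.87000e-02 9.95413e+01] [-0.2 -0.2 -0.1] [-0.05  0.07  0.01]
0 0.004 0 0.001 0; 0 0.004 0 0.001 0; 0 0.004 0 0.001 0; 0 0.004 0 0.001 0; 0 0.004 0 0.001 0; 0 0.004 0 0.001 0; 0 0 0 0 0; 0 0 0 0 0; 0 0 0 0 0; 0 0 0 0 0
-0.036058786513235935 -0.0004207495603986555
```

>>> arm_command(series="0 0.004 0 0.001 0; 0 0.004 0 0.001 0; 0 0.004 0 0.001 0; 0 0.004 0 0.001 0; 0 0.004 0 0.001 0; 0 0.003 0 0.001 0; 0 0 0 0 0; 0.3 0 0 0 0; 0.4 0 0 0 0; 0.4 0 0 0 0", newtons=60)

```text
clock: 7.75
position: [0.5625, 0.284, 0.0763]
ee_rot: [0.646, 0.763, -0.0, 0.0]
ft_force: [0.6, 0.9, 0.7]
grip_width: 0.601
grasp_force: 0.0
```

>>> arm_command(series="1 0 0 0 0; 1 0 0 0 0; 1 0 0 0 0; 1 0 0 0 0; 1 0 0 0 0; 1 0 0 0 0; 1 0 0 0 0; 1 0 0 0 0; 1 0 0 0 0; 1 0 0 0 0", newtons=60)

```text
clock: 9.0
position: [0.5626, 0.284, 0.0768]
ee_rot: [0.646, 0.763, -0.0, 0.0]
ft_force: [-2.3, -1.0, 5.0]
grip_width: 0.432
grasp_force: 59.3
```

>>> arm_command(series="1 0 0 -0.013 0; 1 0 0 -0.013 0; 1 0 0 -0.013 0; 1 0 0 -0.013 0; 1 0 0 -0.013 0; 1 -0.03 0 0 0; 1 -0.05 0 0 0; 1 -0.05 0 0 0; 1 -0.05 0 0 0; 1 -0.02 0 0 0")

```text
clock: 10.25
position: [0.5764, 0.2026, 0.1022]
ee_rot: [0.647, 0.763, -0.0, 0.0]
ft_force: [-0.9, -0.1, -1.1]
grip_width: 0.406
grasp_force: 66.6
```

```bash
python3 - <<'E'
from plan import *
from workcell import viewer
p,o=now();print(p.round(4),o["grip_width"],o["grasp_force"])
c=viewer.camera("wrist");np.savez("wrist3.npz",**{k:np.array(v) for k,v in c.items()})
d=viewer.camera("side");np.savez("side3.npz",**{k:np.array(v) for k,v in d.items()})
a=cv2.resize(c["pixels"][:,:,::-1],(480,360));b=d["pixels"][60:330,130:350,::-1];b=cv2.resize(b,(320,393))[:360]
cv2.imwrite("pics/g2.png",np.hstack([a,b]))
E
```

```text
[ 0.5764  0.2026  0.1022 99.3756] 0.40625258297986283 66.59314155578613
```

View pics/g2.png

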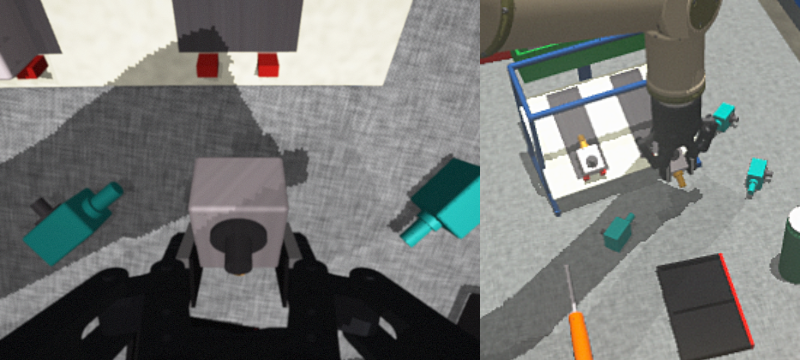

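The valve is held and off the rack. In the wrist view its block spans (193..288, 157..265) and is still pitched. I'll fit its pose in the tool and plan the placing.

```bash
python3 - <<'E'
from plan import *
c=load("wrist3.npz");T=lambda p:np.array([(p[0]+.5)*560/480-.5,(p[1]+.5)*560/480-.5])
x=-.022
obs=[(c,T(q),np.array(P)) for q,P in [((192,210),(x,-.018,.028)),((289,210),(x,.018,.028)),((196,157),(x,-.018,0)),((284,157),(x,.018,0)),((203,266),(.022,-.018,.028)),((278,266),(.022,.018,.028))]]
for ob in (obs,obs[:4]):
    v,r=fitvalve(ob,[.573,.23,.09,-80,-30]);print(v.round(4),r)
# tray from wrist1 / wrist2 pictures
w1=load("wrist1.npz");w2=load("wrist2.npz");B=lambda p:np.array([(p[0]+.5)/1.42857-.5,(p[1]+.5)/1.42857-.5])
print(onz(w1,[B((367,404)),B((492,429)),B((461,546))],.014).round(4).tolist())
print(onz(w2,[B((303,451)),B((455,474)),B((436,548))],.014).round(4).tolist())
E
```

```text
[  0.5731   0.228    0.0834 -80.6049 -31.4602] [0.6 0.1 0.9 0.1 2.4 0.2 1.8 0.  1.  0.1 0.5 0.3]
[  0.5731   0.2282   0.0832 -80.7031 -31.8306] [0.7 0.1 0.6 0.1 2.3 0.1 1.8 0.1]
[[0.5062, 0.0883, 0.014], [0.6134, 0.0817, 0.014], [0.6108, -0.0405, 0.014]]
[[0.5072, 0.0888, 0.014], [0.6128, 0.0862, 0.014], [0.6106, 0.0224, 0.014]]
```

```bash
python3 - <<'E'
from plan import *
for n,roi in (("scene0",(215,285,225,295)),("side0",(230,305,285,325))):
    c=load(n+".npz");m=cv2.inRange(cv2.cvtColor(c["pixels"],cv2.COLOR_RGB2HSV),(0,150,60),(8,255,255))|cv2.inRange(cv2.cvtColor(c["pixels"],cv2.COLOR_RGB2HSV),(172,150,60),(180,255,255))
    k=np.zeros_like(m);k[roi[0]:roi[1],roi[2]:roi[3]]=m[roi[0]:roi[1],roi[2]:roi[3]]
    p=np.argwhere(k)[:,::-1].astype(float);w=onz(c,p,.012)[:,:2]
    mu=w.mean(0);u=np.linalg.svd(w-mu)[2][0];u*=np.sign(u[1]);t=(w-mu)@u
    print(n,len(p),"yaw",np.degrees(np.arctan2(-u[0],u[1])),"ends",mu+u*t.min(),mu+u*t.max(),"mid",mu+u*(t.min()+t.max())/2,"width",np.ptp((w-mu)@[u[1],-u[0]]))
rows([(.573,.12,.15,125,4),(.555,-.05,.15,178.3,6)],1)
E
```

```text
scene0 216 yaw -1.5947917346628855 ends [ 0.60868624 -0.09653684] [0.61347657 0.07551993] mid [ 0.61108141 -0.01050846] width 0.008853256114283784
side0 173 yaw -1.635114907411441 ends [ 0.60690003 -0.09881084] [0.61198251 0.07923513] mid [ 0.60944127 -0.00978786] width 0.00615841189501092
1 -0.051 -0.011 -0.03 -0.036; 1 -0.05 -0.016 -0.03 -0.036; 1 -0.048 -0.022 -0.03 -0.036; 1 -0.045 -0.027 -0.03 -0.036; 1 -0.053 -0.047 0 -0.049; 1 -0.046 -0.055 0 -0.049; 1 -0.037 -0.061 0 -0.049; 1 -0.027 -0.066 0 -0.049; 1 -0.016 -0.069 0 -0.049; 1 -0.006 -0.071 0 -0.049
```

>>> arm_command(series="1 -0.051 -0.011 -0.03 -0.036; 1 -0.05 -0.016 -0.03 -0.036; 1 -0.048 -0.022 -0.03 -0.036; 1 -0.045 -0.027 -0.03 -0.036; 1 -0.053 -0.047 0 -0.049; 1 -0.046 -0.055 0 -0.049; 1 -0.037 -0.061 0 -0.049; 1 -0.027 -0.066 0 -0.049; 1 -0.016 -0.069 0 -0.049; 1 -0.006 -0.071 0 -0.049")

```text
clock: 11.6
position: [0.5552, -0.0486, 0.1505]
ee_rot: [0.011, 1.0, 0.0, 0.0]
ft_force: [0.5, 0.0, -1.2]
grip_width: 0.403
grasp_force: 66.7
```

```bash
python3 - <<'E'
from plan import *
print(now()[0].round(4))
rows([(.5635,-.0509,.06,178.4,6),(.5635,-.0509,.046,178.4,3)],1)
E
```

```text
[ 5.552000e-01 -4.860000e-02  1.505000e-01  1.787436e+02]
1 -0.003 -0.001 0.038 0; 1 -0.003 -0.001 0.038 0; 1 -0.003 -0.001 0.038 0; 1 -0.003 -0.001 0.038 0; 1 -0.003 -0.001 0.038 0; 1 -0.003 -0.001 0.038 0; 1 -0.001 0 0.011 0.001; 1 -0.001 0 0.011 0.001; 1 -0.001 0 0.011 0.001; 1 0 0 0 0
```

>>> arm_command(series="1 -0.003 -0.001 0.038 0; 1 -0.003 -0.001 0.038 0; 1 -0.003 -0.001 0.038 0; 1 -0.003 -0.001 0.038 0; 1 -0.003 -0.001 0.038 0; 1 -0.003 -0.001 0.038 0; 1 -0.001 0 0.011 0.001; 1 -0.001 0 0.011 0.001; 1 -0.001 0 0.011 0.001; 1 0 0 0 0")

```text
clock: 12.85
position: [0.5635, -0.0515, 0.0458]
ee_rot: [0.019, 1.0, -0.0, -0.0]
ft_force: [0.7, -0.2, -1.4]
grip_width: 0.403
grasp_force: 66.8
```

>>> arm_command(series="1 0 0 0 0; 1 0 0 0.003 0; 1 0 0 0.003 0; 1 0 0 0.003 0; 1 0 0 0.003 0; 1 0 0 0.003 0; 1 0 0 0.003 0; 1 0 0 0.003 0; 1 0 0 0 0; 1 0 0 0 0", newtons=20)

```text
clock: 14.1
position: [0.5635, -0.0515, 0.0375]
ee_rot: [0.019, 1.0, -0.0, 0.0]
ft_force: [0.2, -1.0, -2.1]
grip_width: 0.405
grasp_force: 66.8
```

>>> arm_command(series="1 0 0 0.003 0; 1 0 0 0.003 0; 1 0 0 0.003 0; 1 0 0 0.003 0; 1 0 0 0 0; 1 0 0 0 0; 1 0 0 0 0; 1 0 0 0 0; 1 0 0 0 0; 1 0 0 0 0", newtons=20)

```text
clock: 15.35
position: [0.5637, -0.0514, 0.0336]
ee_rot: [0.019, 1.0, -0.0, 0.0]
ft_force: [-5.0, 0.4, 11.3]
grip_width: 0.409
grasp_force: 68.3
```

>>> arm_command(series="1 0 0 0.002 0; 1 0 0 0.002 0; 1 0 0 0.002 0; 1 0 0 0.002 0; 1 0 0 0 0; 1 0 0 0 0; 1 0 0 0 0; 1 0 0 0 0; 1 0 0 0 0; 1 0 0 0 0", newtons=20)

```text
clock: 16.6
position: [0.5636, -0.0513, 0.0324]
ee_rot: [0.019, 1.0, -0.001, -0.0]
ft_force: [-18.7, -1.8, 37.9]
grip_width: 0.407
grasp_force: 71.2
```

```bash
python3 - <<'E'
from plan import *
from workcell import viewer
p,o=now();print(p.round(4),o["ft_force"].round(1),o["torque"].round(2))
c=viewer.camera("wrist");np.savez("wrist4.npz",**{k:np.array(v) for k,v in c.items()})
g=cv2.cvtColor(c["pixels"],cv2.COLOR_RGB2GRAY)
print(g[100:420:8,270:290].mean(1).round(0).tolist())
g3=cv2.cvtColor(load("wrist3.npz")["pixels"],cv2.COLOR_RGB2GRAY);print(g3[100:420:8,270:290].mean(1).round(0).tolist())
E
```

```text
[ 5.636000e-01 -5.130000e-02  3.240000e-02  1.778348e+02] [-18.7  -1.8  37.9] [-0.42  3.54  0.  ]
[150.0, 144.0, 153.0, 152.0, 44.0, 48.0, 44.0, 41.0, 37.0, 36.0, 34.0, 179.0, 180.0, 183.0, 185.0, 184.0, 185.0, 185.0, 223.0, 175.0, 71.0, 72.0, 61.0, 62.0, 62.0, 62.0, 72.0, 72.0, 52.0, 50.0, 50.0, 39.0, 48.0, 117.0, 216.0, 217.0, 81.0, 24.0, 24.0, 24.0]
[129.0, 111.0, 106.0, 88.0, 87.0, 82.0, 80.0, 74.0, 74.0, 67.0, 71.0, 128.0, 128.0, 130.0, 132.0, 132.0, 132.0, 127.0, 161.0, 119.0, 36.0, 37.0, 36.0, 35.0, 36.0, 34.0, 37.0, 35.0, 139.0, 140.0, 138.0, 129.0, 142.0, 148.0, 148.0, 25.0, 10.0, 11.0, 13.0, 12.0]
```

>>> arm_command(series="1 0 0 -0.003 0; 1 0 0 0 0; 0.59 0 0 0 0; 0.585 0 0 0 0; 0.58 0 0 0 0; 0.575 0 0 0 0; 0.57 0 0 0 0; 0.565 0 0 0 0; 0.56 0 0 0 0; 0.555 0 0 0 0", newtons=20)

```text
clock: 17.9
position: [0.5635, -0.0515, 0.0307]
ee_rot: [0.019, 1.0, -0.0, 0.0]
ft_force: [-0.3, -0.5, -0.3]
grip_width: 0.444
grasp_force: 0.0
```

```bash
python3 - <<'E'
from plan import *
from workcell import viewer
p,o=now();print(p.round(4),o["ft_force"].round(1),o["torque"].round(2))
c=viewer.camera("wrist");np.savez("wrist5.npz",**{k:np.array(v) for k,v in c.items()})
g=cv2.cvtColor(c["pixels"],cv2.COLOR_RGB2GRAY)
print(g[100:420:8,270:290].mean(1).round(0).tolist())
E
```

```text
[ 5.635000e-01 -5.150000e-02  3.070000e-02  1.778266e+02] [-0.3 -0.5 -0.3] [-0.03 -0.01  0.01]
[150.0, 143.0, 152.0, 152.0, 34.0, 48.0, 44.0, 47.0, 142.0, 214.0, 231.0, 82.0, 82.0, 59.0, 57.0, 81.0, 80.0, 79.0, 107.0, 226.0, 224.0, 223.0, 221.0, 183.0, 169.0, 168.0, 168.0, 166.0, 167.0, 52.0, 50.0, 32.0, 49.0, 87.0, 127.0, 212.0, 84.0, 23.0, 24.0, 24.0]
```

>>> arm_command(series="0.48 0 0 0 0; 0.48 0 0 0 0; 0.48 0 0 0 0; 0.48 0 0 -0.03 0; 0.3 0 0 -0.08 0; 0 0 0 -0.1 0; 0 0 0 -0.1 0; 0 0.05 0 0 0; 0 0.05 0 0 0; 0 0 0 0 0")

```text
clock: 19.2
position: [0.5229, -0.0501, 0.1554]
ee_rot: [0.019, 1.0, -0.001, 0.0]
ft_force: [-0.5, -0.9, 0.5]
grip_width: 0.999
grasp_force: 0.0
```

```bash
python3 - <<'E'
from plan import *
from workcell import viewer
print(now()[0].round(4))
for n in("wrist","scene","side"):
    c=viewer.camera(n);np.savez(n+"6.npz",**{k:np.array(v) for k,v in c.items()})
w=load("wrist6.npz");s=load("scene6.npz");d=load("side6.npz")
exp=np.array([.5465,-.0509,.018]);print([proj(c,exp)[0].round(0) for c in (w,s,d)])
cv2.imwrite("pics/p2.png",np.hstack([cv2.resize(w["pixels"][:,:,::-1],(440,330)),cv2.resize(d["pixels"][225:315,235:335,::-1],(360,324))[:330].repeat(1,0) if 0 else cv2.resize(d["pixels"][225:315,235:335,::-1],(360,330))]))
rows([(.54,.08,.2,140,5),(.4505,.2275,.2,99.4,6),(.4505,.2275,.076,99.4,6),(.4441,.2640,.0755,99.4,13)],0)
E
```

```text
[ 5.22900e-01 -5.01000e-02  1.55400e-01  1.77829e+02]
[array([279., 234.]), array([231., 249.]), array([284., 285.])]
0 -0.005 0.065 -0.022 0.042; 0 0.003 0.065 -0.022 0.042; 0 0.012 0.064 -0.022 0.042; 0 0.02 0.062 -0.022 0.042; 0 0.028 0.059 -0.022 0.042; 0 0.068 0.023 0 0.038; 0 0.071 0.015 0 0.038; 0 0.072 0.007 0 0.038; 0 0.072 -0.002 0 0.038; 0 0.071 -0.011 0 0.038
0 0.07 -0.019 0 0.038; 0 0 0 0.051 -0; 0 0 0 0.051 -0; 0 0 0 0.051 -0; 0 0 0 0.051 -0; 0 0 0 0.051 -0; 0 0 0 0.051 -0; 0 0.007 0 0 -0; 0 0.007 0 0 -0; 0 0.007 0 0 -0
0 0.007 0 0 -0; 0 0.007 0 0 -0; 0 0.007 0 0 -0; 0 0.007 0 0 -0; 0 0.007 0 0 -0; 0 0.007 0 0 -0; 0 0.007 0 0 -0; 0 0.007 0 0 -0; 0 0.007 0 0 -0; 0 0.007 0 0 -0
```

View pics/p2.png

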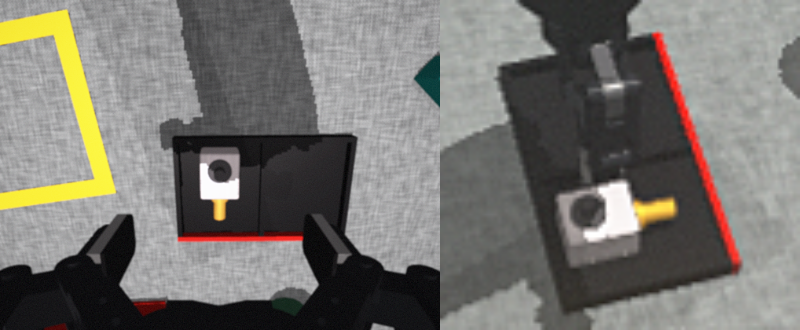

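V2 lies flat in the −y compartment (wrist view (220,175)), stem up and inlet towards the red edge. Now V1.

>>> arm_command(series="0 -0.005 0.065 -0.022 0.042; 0 0.003 0.065 -0.022 0.042; 0 0.012 0.064 -0.022 0.042; 0 0.02 0.062 -0.022 0.042; 0 0.028 0.059 -0.022 0.042; 0 0.068 0.023 0 0.038; 0 0.071 0.015 0 0.038; 0 0.072 0.007 0 0.038; 0 0.072 -0.002 0 0.038; 0 0.071 -0.011 0 0.038")

```text
clock: 20.6
position: [0.4643, 0.2042, 0.1989]
ee_rot: [0.604, 0.797, 0.0, -0.0]
ft_force: [0.3, -0.3, -0.4]
grip_width: 1.001
grasp_force: 0.0
```

```bash
python3 - <<'E'
from plan import *
print(now()[0].round(4))
rows([(.4505,.2275,.13,99.4,4),(.4505,.2275,.077,99.4,6),(.4450,.2570,.077,99.4,7),(.4434,.2642,.0755,99.4,6)],0)
E
```

```text
[  0.4643   0.2042   0.1989 105.6325]
0 0.016 -0.004 0.043 0.009; 0 0.016 -0.005 0.043 0.009; 0 0.016 -0.005 0.043 0.009; 0 0.016 -0.006 0.043 0.009; 0 0 0 0.022 -0; 0 0 0 0.022 -0; 0 0 0 0.022 -0; 0 0 0 0.022 -0; 0 0 0 0.022 -0; 0 0 0 0.022 -0
0 0.011 0 0 -0; 0 0.011 0 0 -0; 0 0.011 0 0 -0; 0 0.011 0 0 -0; 0 0.011 0 0 -0; 0 0.011 0 0 -0; 0 0.011 0 0 -0; 0 0.003 -0.001 0.001 -0; 0 0.003 -0.001 0.001 -0; 0 0.003 -0.001 0.001 -0
0 0.003 -0.001 0.001 -0; 0 0.003 -0.001 0.001 -0; 0 0.003 -0.001 0.001 -0; 0 0 0 0 0; 0 0 0 0 0; 0 0 0 0 0; 0 0 0 0 0; 0 0 0 0 0; 0 0 0 0 0; 0 0 0 0 0
```

>>> arm_command(series="0 0.016 -0.004 0.043 0.009; 0 0.016 -0.005 0.043 0.009; 0 0.016 -0.005 0.043 0.009; 0 0.016 -0.006 0.043 0.009; 0 0 0 0.022 0; 0 0 0 0.022 0; 0 0 0 0.022 0; 0 0 0 0.022 0; 0 0 0 0.022 0; 0 0 0 0.022 0")

```text
clock: 21.85
position: [0.4507, 0.2258, 0.0766]
ee_rot: [0.647, 0.762, 0.0, 0.0]
ft_force: [1.1, 0.1, 0.4]
grip_width: 1.0
grasp_force: 0.0
```

>>> arm_command(series="0 0.011 0 0 0; 0 0.011 0 0 0; 0 0.011 0 0 0; 0 0.011 0 0 0; 0 0.011 0 0 0; 0 0.011 0 0 0; 0 0.011 0 0 0; 0 0 0 0 0; 0 0 0 0 0; 0 0 0 0 0")

```text
clock: 23.1
position: [0.4457, 0.2561, 0.0771]
ee_rot: [0.647, 0.762, -0.0, 0.0]
ft_force: [-0.1, 0.4, -0.4]
grip_width: 0.999
grasp_force: 0.0
```

```bash
python3 - <<'E'
from plan import *
p,o=now();print(p.round(4),o["ft_force"].round(1))
rows([(.4434,.2642,.0755,99.4,6)],0)
E
```

```text
[4.45700e-01 2.56100e-01 7.71000e-02 9.93284e+01] [-0.1  0.4 -0.4]
0 0.004 0 0.001 -0; 0 0.004 0 0.001 -0; 0 0.004 0 0.001 -0; 0 0.004 0 0.001 -0; 0 0.004 0 0.001 -0; 0 0.004 0 0.001 -0; 0 0 0 0 0; 0 0 0 0 0; 0 0 0 0 0; 0 0 0 0 0
```

>>> arm_command(series="0 0.004 -0.002 0.001 0; 0 0.004 0 0.001 0; 0 0.004 0 0.001 0; 0 0.004 0 0.001 0; 0 0.003 0 0 0; 0 0.002 0 0 0; 0.3 0 0 0 0; 1 0 0 0 0; 1 0 0 0 0; 1 0 0 0 0", newtons=60)

```text
clock: 24.35
position: [0.4441, 0.2645, 0.0761]
ee_rot: [0.647, 0.762, 0.0, 0.0]
ft_force: [-1.1, -2.0, 5.6]
grip_width: 0.432
grasp_force: 59.3
```

>>> arm_command(series="1 0 0 0 0; 1 0 0 0 0; 1 0 0 0 0; 1 0 0 0 0; 1 0 0 0 0; 1 0 0 0 0; 1 0 0 0 0; 1 0 0 0 0; 1 0 0 0 0; 1 0 0 0 0")

```text
clock: 25.6
position: [0.4441, 0.2645, 0.0761]
ee_rot: [0.647, 0.762, 0.0, 0.0]
ft_force: [0.0, -1.7, 6.2]
grip_width: 0.433
grasp_force: 59.3
```

>>> arm_command(series="1 0 0 -0.013 0; 1 0 0 -0.013 0; 1 0 0 -0.013 0; 1 0 0 -0.013 0; 1 0 0 -0.013 0; 1 -0.03 0 0 0; 1 -0.05 0 0 0; 1 -0.05 0 0 0; 1 -0.05 0 0 0; 1 -0.05 0 0 0")

```text
clock: 26.85
position: [0.4586, 0.1721, 0.1015]
ee_rot: [0.647, 0.762, -0.0, 0.0]
ft_force: [0.8, -0.2, -1.4]
grip_width: 0.407
grasp_force: 66.1
```

```bash
python3 - <<'E'
from plan import *
from workcell import viewer
p,o=now();print(p.round(4),o["grip_width"],o["grasp_force"])
c=viewer.camera("wrist");np.savez("wrist7.npz",**{k:np.array(v) for k,v in c.items()})
g=cv2.cvtColor(c["pixels"],cv2.COLOR_RGB2GRAY)
print(g[100:420:8,225:230].mean(1).round(0).tolist());print(g[230:236,180:380:6].mean(0).round(0).tolist())
# psi: valve yaw 99.4 -> -1.6, so psi 99.4 -> -1.6
rows([(.50,.12,.15,60,4),(.535,.036,.15,-1.6,6)],1)
E
```

```text
[ 0.4586  0.1721  0.1015 99.3184] 0.4065331388593324 66.1099362373352
[91.0, 87.0, 91.0, 77.0, 81.0, 84.0, 80.0, 79.0, 80.0, 80.0, 80.0, 90.0, 104.0, 117.0, 125.0, 124.0, 130.0, 173.0, 140.0, 137.0, 132.0, 113.0, 88.0, 35.0, 8.0, 9.0, 10.0, 14.0, 11.0, 14.0, 15.0, 25.0, 58.0, 143.0, 135.0, 140.0, 12.0, 14.0, 12.0, 13.0]
[84.0, 84.0, 83.0, 81.0, 85.0, 86.0, 78.0, 121.0, 136.0, 137.0, 135.0, 140.0, 139.0, 136.0, 138.0, 138.0, 139.0, 136.0, 132.0, 122.0, 127.0, 126.0, 120.0, 122.0, 121.0, 120.0, 125.0, 140.0, 145.0, 149.0, 137.0, 140.0, 155.0, 153.0]
1 -0.034 0.02 -0.03 0.054; 1 -0.031 0.026 -0.03 0.054; 1 -0.026 0.031 -0.03 0.054; 1 -0.02 0.034 -0.03 0.054; 1 -0.023 0.03 0 0.057; 1 -0.017 0.034 0 0.057; 1 -0.011 0.036 0 0.057; 1 -0.005 0.038 0 0.057; 1 0.002 0.038 0 0.057; 1 0.009 0.037 0 0.057
```

>>> arm_command(series="1 -0.034 0.02 -0.03 0.054; 1 -0.031 0.026 -0.03 0.054; 1 -0.026 0.031 -0.03 0.054; 1 -0.02 0.034 -0.03 0.054; 1 -0.023 0.03 0 0.057; 1 -0.017 0.034 0 0.057; 1 -0.011 0.036 0 0.057; 1 -0.005 0.038 0 0.057; 1 0.002 0.038 0 0.057; 1 0.009 0.037 0 0.057")

```text
clock: 28.15
position: [0.5347, 0.0397, 0.1495]
ee_rot: [1.0, -0.013, -0.0, 0.0]
ft_force: [1.0, -0.2, -1.7]
grip_width: 0.407
grasp_force: 66.2
```

```bash
python3 - <<'E'
from plan import *
print(now()[0].round(4))
rows([(.5245,.035,.06,-1.6,6),(.5245,.035,.042,-1.6,3)],1)
E
```

```text
[ 0.5347  0.0397  0.1495 -1.4419]
1 -0.004 0.002 0.037 0; 1 -0.004 0.002 0.037 0; 1 -0.004 0.002 0.037 0; 1 -0.004 0.002 0.037 0; 1 -0.004 0.002 0.037 0; 1 -0.004 0.002 0.037 0; 1 0 0 0.016 0; 1 0 0 0.016 0; 1 0 0 0.016 0; 1 0 0 0 0
```

>>> arm_command(series="1 -0.004 0.002 0.037 0; 1 -0.004 0.002 0.037 0; 1 -0.004 0.002 0.037 0; 1 -0.004 0.002 0.037 0; 1 -0.004 0.002 0.037 0; 1 -0.004 0.002 0.037 0; 1 0 0 0.016 0; 1 0 0 0.016 0; 1 0 0 0.014 0; 1 0 0 0 0")

```text
clock: 29.4
position: [0.525, 0.0359, 0.0421]
ee_rot: [1.0, -0.01, -0.0, 0.0]
ft_force: [-0.5, 0.1, -1.6]
grip_width: 0.4
grasp_force: 66.2
```

>>> arm_command(series="1 0 0 0.003 0; 1 0 0 0.003 0; 1 0 0 0.003 0; 1 0 0 0.003 0; 1 0 0 0.003 0; 1 0 0 0.003 0; 1 0 0 0 0; 1 0 0 0 0; 1 0 0 0 0; 1 0 0 0 0")

```text
clock: 30.65
position: [0.5251, 0.0359, 0.0351]
ee_rot: [1.0, -0.01, 0.0, 0.0]
ft_force: [-0.5, 0.1, -1.6]
grip_width: 0.404
grasp_force: 66.2
```

>>> arm_command(series="1 0 0 0.003 0; 1 0 0 0.003 0; 1 0 0 0.003 0; 1 0 0 0.002 0; 1 0 0 0 0; 1 0 0 0 0; 1 0 0 0 0; 1 0 0 0 0; 1 0 0 0 0; 1 0 0 0 0")

```text
clock: 31.9
position: [0.5251, 0.0359, 0.0307]
ee_rot: [1.0, -0.01, 0.0, 0.0]
ft_force: [-0.2, 0.3, -2.4]
grip_width: 0.405
grasp_force: 66.2
```

>>> arm_command(series="1 0 0 0.002 0; 1 0 0 0.002 0; 1 0 0 0.002 0; 1 0 0 0.002 0; 1 0 0 0 0; 1 0 0 0 0; 1 0 0 0 0; 1 0 0 0 0; 1 0 0 0 0; 1 0 0 0 0")

```text
clock: 33.15
position: [0.5252, 0.0359, 0.0285]
ee_rot: [1.0, -0.01, 0.0, 0.0]
ft_force: [-7.1, -0.4, 13.2]
grip_width: 0.402
grasp_force: 68.2
```

>>> arm_command(series="1 0 0 -0.001 0; 1 0 0 0 0; 0.59 0 0 0 0; 0.585 0 0 0 0; 0.58 0 0 0 0; 0.575 0 0 0 0; 0.57 0 0 0 0; 0.565 0 0 0 0; 0.56 0 0 0 0; 0.555 0 0 0 0")

```text
clock: 34.4
position: [0.525, 0.0359, 0.0279]
ee_rot: [1.0, -0.01, 0.0, 0.0]
ft_force: [-0.7, 0.7, -0.2]
grip_width: 0.444
grasp_force: 0.0
```

>>> arm_command(series="0.53 0 0 0 0; 0.5 0 0 0 0; 0.48 0 0 0 0; 0.48 0 0 0 0; 0.48 0 0 -0.03 0; 0.3 0 0 -0.08 0; 0 0 0 -0.1 0; 0 0 0 -0.12 0; 0 0 0 -0.05 0; 0 0 0 0 0")

```text
clock: 35.65
position: [0.526, 0.0361, 0.1822]
ee_rot: [1.0, -0.01, 0.002, 0.0]
ft_force: [-0.0, -0.9, -0.9]
grip_width: 1.001
grasp_force: 0.0
```

```bash
python3 - <<'E'
from plan import *
from workcell import viewer
print(now()[0].round(4))
for n in("wrist","scene","side"):
    c=viewer.camera(n);np.savez(n+"8.npz",**{k:np.array(v) for k,v in c.items()})
w=load("wrist8.npz");d=load("side8.npz");s=load("scene8.npz")
cv2.imwrite("pics/p1.png",np.hstack([cv2.resize(w["pixels"][:,:,::-1],(440,330)),cv2.resize(d["pixels"][225:315,235:335,::-1],(360,330))]))
E
```

```text
[ 0.526   0.0361  0.1822 -1.0926]
```

View pics/p1.png

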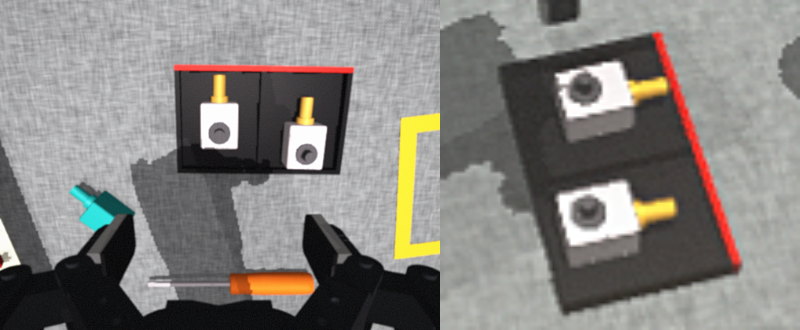

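Both valves lie flat, stem up, inlets to the red edge (wrist view stems at (219,132) and (306,155)). Next I'll measure them in the tray frame and plan the grip on the divider.

```bash
cat > meas.py <<'E'
from plan import *
def mask(c,lo,hi): return cv2.inRange(cv2.cvtColor(c["pixels"],cv2.COLOR_RGB2HSV),lo,hi)
def trayfrom(c,roi):
    m=mask(c,(0,150,60),(8,255,255))|mask(c,(172,150,60),(180,255,255));k=np.zeros_like(m);a,b,e,f=roi;k[a:b,e:f]=m[a:b,e:f]
    w=onz(c,np.argwhere(k)[:,::-1].astype(float),.013)[:,:2];mu=w.mean(0);u=np.linalg.svd(w-mu)[2][0];u*=np.sign(u[1]);t=(w-mu)@u
    x=np.array([u[1],-u[0]]);mid=mu+u*(t.min()+t.max())/2
    return mid-.0525*x,np.degrees(np.arctan2(x[1],x[0])),np.ptp(t)
E
python3 - <<'E'
from meas import *
w=load("wrist8.npz");s=load("scene8.npz");d=load("side8.npz");k=560/440
T=[]
for n,c,roi in(("w",w,(75,105,210,460)),("s",s,(215,285,225,295)),("d",d,(230,305,285,325))):
    t=trayfrom(c,roi);T.append(t);print(n,t)
t=T[0];x=np.array([np.cos(np.radians(t[1])),np.sin(np.radians(t[1]))]);y=np.array([-x[1],x[0]])
for n,uv,z in(("tip1",(220,76),.017),("tip2",(306,98),.017),("stem1",(219,132),.046),("stem2",(306,155),.046),("blk1",(200,102),.032),("blk1",(238,102),.032),("blk2",(285,125),.032),("blk2",(325,125),.032)):
    q=onz(w,[(uv[0]*k,uv[1]*k)],z)[0][:2]-t[0];print(n,q@x,q@y)
m=mask(d,(22,150,120),(34,255,255));m[:325]=0;m[:,:220]=0;m[:,360:]=0
m2=mask(w,(22,150,120),(34,255,255));m2[:,:490]=0
for c,mm in((d,m),(w,m2)):
    p=onz(c,np.argwhere(mm)[:,::-1].astype(float),0)[:,:2];print(len(p),cv2.convexHull((p*1000).astype(np.float32)).reshape(-1,2)[::6].round(0).tolist()[:14])
E
```

```text
w (array([ 0.55736912, -0.00780379]), np.float64(-1.8438760410069224), np.float64(0.17439312352484532))
s (array([ 0.55902113, -0.00922693]), np.float64(-1.6842940056993314), np.float64(0.1719649439003514))
d (array([ 0.55675547, -0.00885224]), np.float64(-1.674522408365991), np.float64(0.17790721904344237))
tip1 0.04512484494150379 0.042828608563250284
tip2 0.0255322221408062 -0.04222904498117052
stem1 -0.0044616757596630035 0.043249356472885664
stem2 -0.0251496030407073 -0.03850179000939472
blk1 0.021286524480876083 0.06131586895541434
blk1 0.021697831923454727 0.02575415666236231
blk2 0.000715195269969449 -0.019919226629443284
blk2 0.0012507302734006923 -0.0584585447344578
2005 [[580.0, -350.0], [560.0, -183.0], [438.0, -172.0], [398.0, -299.0]]
4665 [[563.0, -200.0], [395.0, -178.0], [388.0, -179.0], [391.0, -236.0]]
```

```bash
python3 - <<'E'
from plan import *
rows([(.5915,-.0095,.08,-1.7,5),(.5915,-.0095,.034,-1.7,5)],.7)
E
```

```text
0.7 0.034 0.022 0.05 0.001; 0.7 0.034 0.022 0.05 0.001; 0.7 0.034 0.022 0.05 0.001; 0.7 0.034 0.022 0.05 0.001; 0.7 0.034 0.022 0.05 0.001; 0.7 0 0 0.023 -0; 0.7 0 0 0.023 -0; 0.7 0 0 0.023 -0; 0.7 0 0 0.023 -0; 0.7 0 0 0.023 -0
```

>>> arm_command(series="0.7 0.034 0.022 0.05 0.001; 0.7 0.034 0.022 0.05 0.001; 0.7 0.034 0.022 0.05 0.001; 0.7 0.034 0.022 0.05 0.001; 0.7 0.034 0.022 0.05 0.001; 0.7 0 0 0.023 0; 0.7 0 0 0.023 0; 0.7 0 0 0.023 0; 0.7 0 0 0.023 0; 0.7 0 0 0.023 0", newtons=40)

```text
clock: 37.05
position: [0.5919, -0.0097, 0.0336]
ee_rot: [1.0, -0.017, 0.0, 0.0]
ft_force: [0.5, 0.1, 1.0]
grip_width: 0.303
grasp_force: 0.0
```

```bash
python3 - <<'E'
from plan import *
p,o=now();print(p.round(4),o["ft_force"].round(1),o["grip_width"])
rows([(.5915,-.0095,.0265,-1.7,5)],.7)
E
```

```text
[ 0.5919 -0.0097  0.0336 -1.9877] [0.5 0.1 1. ] 0.3026880098270993
0.7 0 0 0.004 -0; 0.7 0 0 0.004 -0; 0.7 0 0 0.004 -0; 0.7 0 0 0.004 -0; 0.7 0 0 0.004 -0; 0.7 0 0 0 0; 0.7 0 0 0 0; 0.7 0 0 0 0; 0.7 0 0 0 0; 0.7 0 0 0 0
```

>>> arm_command(series="0.7 0 0 0.004 0; 0.7 0 0 0.004 0; 0.7 0 0 0.004 0; 0.7 0 0 0.004 0; 1 0 0 0 0; 1 0 0 0 0; 1 0 0 0 0; 1 0 0 0 0; 1 0 0 0 0; 1 0 0 0 0", newtons=40)

```text
clock: 38.3
position: [0.592, -0.0098, 0.0276]
ee_rot: [1.0, -0.017, 0.0, 0.0]
ft_force: [-2.0, 0.3, 4.0]
grip_width: 0.036
grasp_force: 41.3
```

```bash
python3 - <<'E'
from plan import *
p,o=now();print(p.round(4),o["ft_force"].round(1),o["grip_width"]*85,o["grasp_force"])
sp=np.array([.4855,-.2895]);a=6.1
c,s=np.cos(np.radians(a)),np.sin(np.radians(a))
# TCP offset in tray frame
off=R.from_euler("z",1.7,degrees=True).apply([p[0]-.5575,p[1]+.0085,0]);print(off)
g=sp+np.array([c*off[0]-s*off[1],s*off[0]+c*off[1]]);psi=p[3]+7.8;print(g,psi)
rows([(p[0],p[1]-.015,p[2],p[3],4),(g[0],g[1],p[2],psi,24)],1)
E
```

```text
[ 0.592  -0.0098  0.0276 -1.9932] [-2.   0.3  4. ] 3.098229677121677 41.310778856277466
[ 0.03449489 -0.00026873  0.        ]
[ 0.51982813 -0.28610164] 5.806760444237426
1 0 0.009 0 -0; 1 0 0.009 0 -0; 1 0 0.009 0 -0; 1 0 0.009 0 -0; 1 -0.007 0.028 0 -0.002; 1 -0.007 0.027 0 -0.002; 1 -0.007 0.027 0 -0.002; 1 -0.007 0.027 0 -0.002; 1 -0.007 0.027 0 -0.002; 1 -0.007 0.027 0 -0.002
1 -0.008 0.027 0 -0.002; 1 -0.008 0.027 0 -0.002; 1 -0.008 0.027 0 -0.002; 1 -0.008 0.027 0 -0.002; 1 -0.008 0.027 0 -0.002; 1 -0.008 0.027 0 -0.002; 1 -0.009 0.027 0 -0.002; 1 -0.009 0.027 0 -0.002; 1 -0.009 0.027 0 -0.002; 1 -0.009 0.027 0 -0.002
1 -0.009 0.027 0 -0.002; 1 -0.009 0.027 0 -0.002; 1 -0.01 0.027 0 -0.002; 1 -0.01 0.027 0 -0.002; 1 -0.01 0.026 0 -0.002; 1 -0.01 0.026 0 -0.002; 1 -0.01 0.026 0 -0.002; 1 -0.01 0.026 0 -0.002; 1 0 0 0 0; 1 0 0 0 0
```

>>> arm_command(series="1 0 0.006 0 0; 1 0 0.01 0 0; 1 0 0.014 0 0; 1 0 0.02 0 0; 1 -0.007 0.025 0 -0.002; 1 -0.007 0.025 0 -0.002; 1 -0.007 0.025 0 -0.002; 1 -0.007 0.025 0 -0.002; 1 -0.007 0.02 0 -0.002; 1 -0.007 0.015 0 -0.002")

```text
clock: 39.55
position: [0.5737, -0.083, 0.0277]
ee_rot: [1.0, 0.002, 0.001, -0.0]
ft_force: [2.4, 5.1, 0.3]
grip_width: 0.038
grasp_force: 41.0
```

```bash
python3 - <<'E'
from meas import *
from workcell import viewer
p,o=now();print(p.round(4),o["ft_force"].round(1),o["grip_width"],o["grasp_force"])
c=viewer.camera("side");np.savez("side9.npz",**{k:np.array(v) for k,v in c.items()})
off=np.array([.0345,-.0003]);a=np.radians(p[3]+.3);ex=p[:2]-[np.cos(a)*off[0]-np.sin(a)*off[1],np.sin(a)*off[0]+np.cos(a)*off[1]]
e=proj(c,[*(ex+[.05,0]),.013])[0];print("exp",ex,p[3]+.3,"meas",trayfrom(c,(int(e[1])-50,int(e[1])+60,int(e[0])-25,int(e[0])+30)))
rows([(.5198,-.2861,.0276,5.8,17)],1)
E
```

```text
[ 0.5737 -0.083   0.0277  0.2002] [2.4 5.1 0.3] 0.03789248023737918 41.043208837509155
exp [ 0.53923223 -0.08299139] 0.5002403675934175 meas (array([ 0.53780878, -0.13762873]), np.float64(-0.7858305831398603), np.float64(0.06709789349570025))
1 -0.008 0.03 0 -0.002; 1 -0.008 0.03 0 -0.002; 1 -0.008 0.03 0 -0.002; 1 -0.009 0.03 0 -0.002; 1 -0.009 0.029 0 -0.002; 1 -0.009 0.029 0 -0.002; 1 -0.009 0.029 0 -0.002; 1 -0.009 0.029 0 -0.002; 1 -0.009 0.029 0 -0.002; 1 -0.01 0.029 0 -0.002
1 -0.01 0.029 0 -0.002; 1 -0.01 0.029 0 -0.002; 1 -0.01 0.029 0 -0.002; 1 -0.01 0.029 0 -0.002; 1 -0.011 0.029 0 -0.002; 1 -0.011 0.029 0 -0.002; 1 -0.011 0.029 0 -0.002; 1 0 0 0 0; 1 0 0 0 0; 1 0 0 0 0
```

>>> arm_command(series="1 -0.004 0.012 0 -0.002; 1 -0.006 0.02 0 -0.002; 1 -0.008 0.028 0 -0.002; 1 -0.009 0.03 0 -0.002; 1 -0.009 0.03 0 -0.002; 1 -0.009 0.03 0 -0.002; 1 -0.009 0.03 0 -0.002; 1 -0.009 0.028 0 -0.002; 1 -0.008 0.022 0 -0.002; 1 -0.006 0.014 0 -0.002")

```text
clock: 40.85
position: [0.5458, -0.1815, 0.0276]
ee_rot: [0.999, 0.033, 0.0, -0.0]
ft_force: [2.4, 5.3, 1.5]
grip_width: 0.037
grasp_force: 41.2
```

```bash
python3 - <<'E'
from plan import *
p,o=now();print(p.round(4),o["ft_force"].round(1),o["grip_width"],o["grasp_force"])
rows([(.5198,-.2861,.0276,5.8,9)],1)
E
```

```text
[ 0.5458 -0.1815  0.0276  3.7948] [2.4 5.3 1.5] 0.03659937353884918 41.213622093200684
1 -0.009 0.029 0 -0.001; 1 -0.009 0.028 0 -0.001; 1 -0.009 0.028 0 -0.001; 1 -0.009 0.028 0 -0.001; 1 -0.009 0.028 0 -0.001; 1 -0.01 0.028 0 -0.001; 1 -0.01 0.028 0 -0.001; 1 -0.01 0.028 0 -0.001; 1 -0.01 0.028 0 -0.001; 1 0 0 0 0
```

>>> arm_command(series="1 -0.005 0.014 0 -0.001; 1 -0.008 0.024 0 -0.001; 1 -0.009 0.031 0 -0.001; 1 -0.01 0.032 0 -0.001; 1 -0.01 0.032 0 -0.001; 1 -0.01 0.032 0 -0.001; 1 -0.01 0.032 0 -0.001; 1 -0.01 0.026 0 -0.001; 1 -0.008 0.018 0 -0.001; 1 -0.004 0.01 0 -0.001")

```text
clock: 42.1
position: [0.5204, -0.2839, 0.0276]
ee_rot: [0.999, 0.049, 0.0, -0.001]
ft_force: [1.9, 6.5, 3.0]
grip_width: 0.039
grasp_force: 41.4
```

```bash
python3 - <<'E'
from plan import *
p,o=now();print(p.round(4),o["ft_force"].round(1),o["grip_width"],o["grasp_force"])
rows([(.5198,-.2861,.0276,5.8,2)],1)
E
```

```text
[ 0.5204 -0.2839  0.0276  5.5972] [1.9 6.5 3. ] 0.03904771637833649 41.428953409194946
1 -0.001 0.003 0 -0.001; 1 -0.001 0.003 0 -0.001; 1 0 0 0 0; 1 0 0 0 0; 1 0 0 0 0; 1 0 0 0 0; 1 0 0 0 0; 1 0 0 0 0; 1 0 0 0 0; 1 0 0 0 0
```

>>> arm_command(series="1 -0.001 0.003 0 -0.001; 1 -0.001 0.002 0 0; 1 0 0 0 0; 0.7 0 0 0 0; 0.7 0 0 0 0; 0.7 0 0 -0.02 0; 0.7 0 0 -0.06 0; 0.7 0 0 -0.1 0; 0.7 -0.1 0 -0.1 0; 0.7 -0.1 0 0 0")

```text
clock: 43.35
position: [0.4407, -0.2958, 0.1431]
ee_rot: [0.999, 0.05, 0.002, 0.002]
ft_force: [0.4, -0.9, -0.6]
grip_width: 0.307
grasp_force: 0.0
```

```bash
python3 - <<'E'
from meas import *
from workcell import viewer
print(now()[0].round(4))
for n in("wrist","scene"):
    c=viewer.camera(n);np.savez(n+"10.npz",**{k:np.array(v) for k,v in c.items()})
w=load("wrist10.npz");s=load("scene10.npz")
e=[proj(c,[.54,-.285,.013])[0] for c in(w,s)];print(e)
for c,q in zip((w,s),e):
    q=q.astype(int);r=(max(q[1]-45,0),q[1]+45,max(q[0]-140,0) if c is w else q[0]-50,q[0]+140 if c is w else q[0]+50);print(trayfrom(c,r))
m=mask(w,(22,150,120),(34,255,255));p=onz(w,np.argwhere(m)[:,::-1].astype(float),0)[:,:2]*1000
p=p[(np.abs(p[:,0]-485)<100)&(np.abs(p[:,1]+290)<135)];print("spot",cv2.minAreaRect(p.astype(np.float32)))
cv2.imwrite("pics/end.png",np.hstack([cv2.resize(w["pixels"][:,:,::-1],(440,330)),cv2.resize(s["pixels"][225:360,60:207,::-1],(360,330))]))
E
```

```text
[ 0.4407 -0.2958  0.1431  5.7808]
[array([276.7010454 ,  60.43800108]), array([148.78623217, 303.02515918])]
(array([ 0.48556551, -0.28803825]), np.float64(4.398270846547255), np.float64(0.17466397537813294))
(array([ 0.48806828, -0.28756365]), np.float64(3.7469278171803233), np.float64(0.16961487303906442))
spot ((484.82366943359375, -289.0726318359375), (176.15478515625, 241.15719604492188), 6.462532997131348)
```

View pics/end.png

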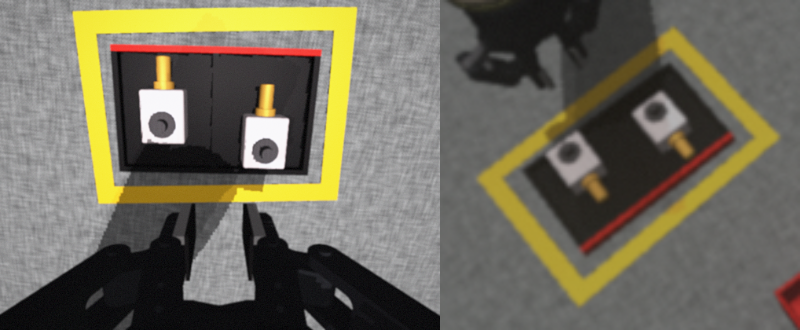

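The tray is inside the outline, with its centre about 1 mm off and its yaw about 2° off. Both valves are flat with their inlets at the red edge, and the gripper is clear.

```bash
python3 -c "
from workcell import manip
print(manip.hand_in())"
```

```text
the job is handed in; nothing more can be done
None
```

I handed the job in at about 43 s: both valves lie flat in the tray, stems up and inlets to the red edge, and by my last camera check the tray is within about 3 mm and 3° of the outline; no verdict came back.

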